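# Close the two-part tile mould on its dowels and hold it shut

## Task

Close the tile mould over the glass tile that lies in its lower half, so that I can tape round it: first turn both round stop nuts on the lower half clockwise by hand until they are fully home, then fetch the loose upper half, set it nose to nose on the two dowels and press it down against the springs until it is fully shut. Finish while still gripping the upper half and holding the mould pressed shut: do not let go. Leave the tile in its pocket and the other things on the bench where they are.

Things in the scene. Friction and masses are not known exactly. Their poses are not given: they have to be found in the camera images.
- mould_lower: Lower half, fixed: grey anodised plate 110 (x) x 150 (y) x 16 mm with a 60 mm wide nose sticking out 21 mm more at its +y end. Origin: centre of the underside of the 110 x 150 plate; z up. In the middle a pocket 51 x 49 x 8 mm deep with the tile. Two dowels at (-38, +60) and (+38, -50) mm, two stop nuts at (+38, +58) and (-38, -58) mm. The upper half fits one way round only.
- lower_face (a point): Point at the centre of the lower half's top face, over the pocket (z = 16 mm in its frame), axes as mould_lower. Shut, the upper half's origin lies here with the same axes. Laid on the springs without a push, the upper half stays about 7 mm open; shutting it takes about 8 N more than its weight.
- lower_nose (a point): Point at the middle of the nose's end on the lower half, 95 mm towards +y, at the top face.
- dowel_1_tip (a point): Tip of the steel dowel at (-38, +60) mm of the lower half, 62 mm above the worktop. Dowel 12 mm thick, its last 12 mm tapered. Round it a coil spring (0.6 N per mm) with a washer 18 mm across, top 44 mm above the worktop when free; shutting the mould presses it down 10 mm.
- dowel_2_tip (a point): The same for the dowel and spring at (+38, -50) mm of the lower half.
- stop_nut_1 (a joint): Turn of the knurled round brass stop nut at (+38, +58) mm of the lower half, rad: 0 = fully home (hard stop); anticlockwise from above is positive and raises it 2.5 mm per rad, clockwise winds it down. Stays where it is left; friction about 0.05 N m. Starts 1.0 to 1.4 rad up, and while up it keeps the mould from shutting.
- stop_nut_2 (a joint): The same for the stop nut at (-38, -58) mm.
- nut_1_top (a point): Centre of the top of stop nut 1. The nut is 28 mm across and 17.5 mm high; home, its top is 33.5 mm above the worktop, and its foot on the lower plate (16 mm). It turns with the nut.
- nut_2_top (a point): The same for stop nut 2.
- mould_upper: Upper half, loose, 0.4 kg. Origin: centre of the underside of its block (66 x 64 x 18 mm), on which it stands; z up. On it a grey plate 106 (x) x 146 (y) x 14 mm (z 18 to 32) with a nose 56 mm wide to y = +94 mm and two 14 mm through bores at (-38, +60) and (+38, -50) mm. On the plate, in the middle, a beech grip 22 (x) x 84 (y) x 34 mm (z 32 to 66).
- grip_top (a point): Centre of the top of the beech grip (66 mm above the upper half's origin).
- upper_nose (a point): Point at the middle of the nose's end on the upper half, 93 mm towards +y, at the height of the underside of the block.
- glass_tile: Square fused glass tile 47 x 46 x 7 mm lying in the lower half's pocket. Origin: centre of its underside.
- masking_tape: Roll of masking tape 98 mm across, 25 mm high, lying flat (bystander). Origin: centre of its underside.
- frit_jar_1: Small screw-top jar 37 mm across, 48 mm high (bystander). Origin: centre of its underside.
- marker_1: Marker pen 135 mm long, 17 mm thick, lying (bystander). Origin: centre of its underside; long along its y.
- glass_cutter: Pen-shaped glass cutter 158 mm long, 13 mm thick, lying (bystander). Origin: centre of its underside; long along its x.
- bench_scissors: Scissors 199 mm long, 9 mm high, lying (bystander). Origin: centre of its underside; long along its y.
Not all that is in view belongs to the job. Of the things like the glass_tile, leave any that is black or yellow; of the rest the smaller one is meant.

How it is judged (in metres and radians):
On the way, in this order (a step that is already met when the one before it is completed fails the run):
1. both stop nuts are turned fully home while the upper half still stands apart (value of joint each of stop_nut_1, stop_nut_2 below 0.15 rad and distance of mould_upper from where it was at the start of the episode below 0.03 m), for 0.2 s.
2. the upper half is picked up (height (world z) of mould_upper above 0.025 m and contact force between the fingers and mould_upper above 3 N), for 0.1 s.
3. the upper half is on the dowels, nose to nose (horizontal distance between mould_upper and lower_face below 0.003 m and horizontal distance between upper_nose and lower_nose below 0.006 m and z of mould_upper in the frame of lower_face below 0.012 m), for 0.1 s.
At the end, for the whole second after the job is handed in: The gripper holds the upper half shut on the lower: gap under 1.3 mm, within 2.5 mm of centre, noses within 6 mm, tilt under 0.025 rad, halves pressed with over 9 N, fingers on the upper half (over 4 N), both nuts within 0.15 rad of home, tile in its pocket, all still (z of mould_upper in the frame of lower_face between -0.003 and 0.0013 m and horizontal distance between mould_upper and lower_face below 0.0025 m and horizontal distance between upper_nose and lower_nose below 0.006 m and angle between mould_upper's own z axis and vertical below 0.025 rad and value of joint each of stop_nut_1, stop_nut_2 below 0.15 rad and contact force between mould_upper and mould_lower above 9 N and contact force between the fingers and mould_upper above 4 N and linear speed of mould_upper below 0.01 m/s and distance between glass_tile and lower_face below 0.012 m); the arm keeps its last pose, push and grip.
It fails at once if a bystander is pushed away (more than 30 mm) (distance of any of masking_tape, frit_jar_1, marker_1, glass_cutter, bench_scissors from where it was at the start of the episode above 0.03 m).
It fails at once if the glass tile is taken or knocked out of its pocket (distance between glass_tile and lower_face above 0.015 m).
It also fails if it takes over 61 s, if anything falls off the work surface, if the arm or the gripper's body presses on something with over 40 N, if the wrist force passes 120 N, or if a joint passes its speed limit or range.

## Robot

A 6-joint arm with a two-finger parallel gripper is mounted at the origin on a cart in front of the work surface, level with it; the furniture and walls round the work are solid. World frame = base frame: x ahead of the robot, y to its left, z up, the work surface at z = 0. Lengths are in m, angles in degrees, forces in N, time in s.
With the tool pointing down it reaches from about 0.35 to 0.8 m from the base axis. Payload 7.3 kg.
Tool frame: the origin (TCP) lies at the very end of the fingers, on their centre line; the grasp point (between the pads) lies 19 mm behind it; z points along the fingers, y is the line along which they close (so a half turn about z gives the same grasp; the last joint's range is limited). The gripper opens to 85 mm and grips with 20 to 120 N. Pads are 22 mm wide; open, the fingers measure 114 mm over their backs; the gripper's body (76 mm by 85 mm) begins 54 mm behind the grasp point. The pads swing forward as they close: fully open they stand 13 mm farther back than shut.
Start: joints at [-80.271, 19.595, 87.324, -0, 73.075, -8.365], TCP at [0.163, -0.499, 0.231] pointing down, gripper open.
Joint ranges: [-145.02, 145.02], [-44.19, 115.74], [2.07, 154.8], [-57.11, 237.11], [16.16, 152.29], [-177.93, 177.93]. Speed limits (degrees/s): [147.25, 147.25, 180, 180, 180, 180].

## Interface

Orientations are given as a 3x3 rotation matrix whose columns are the frame's x, y, z axes.
In Python, from station import * gives the robot as it stands.
- The arm moves only by the tool step_arm, never from a script. Its argument "motion" is text: rows parted by semicolons, each of 7 numbers parted by spaces: the shift along the tool's x, y, z in mm, then the turn, a rotation vector about the tool's x, y, z in degrees, then the finger opening in mm, from 0 to 85.4. A call has 1 to 10 rows; each row shifts and turns the commanded pose from where the row before left it, along the tool's axes as they then stand; what a row does not reach is not made up. A row lasts 1/12 s, in which the tool goes at most 41.7 mm and 7.16 degrees, less where a joint would pass 70% of its speed; a pose out of reach is approached as far as the arm can. A call is refused whole if a number of a shift passes 41.7 or a number of a turn 7.16, either way. A call with a gripper value outside its range is refused whole. The fingers move at their own pace and stop on an object; the grip force is fixed at half the most. Time passes only in rows, so rows that do not move let the fingers close. It gives the time, the measured TCP pose, the force, the opening and the grip force at its end, in the units of the state.
- get_obs(): the state, without advancing time (a new reading comes with each control period).
- camera(name): name is "side" or "top"; returns (picture, depth): 400x640x3 uint8, red, green, blue; 400x640 float32, m along the optical axis (not along the pixel's ray), 0 where there is no reading.
- camera_model(name): a dict with "K" (3x3 intrinsics, pixels), "T" (4x4, takes a point from camera to world coordinates). Camera axes: x right, y down, z forward; pixel columns grow to the right and rows downward; lengths in m; the calibration is good to about 2 mm. A picture is of the moment at which its call begins. camera_model takes no time and is no camera call.
- finish_job(): hands the job in; it is judged then, once.
The state is a dict: "time_s": time; "joint_pos": joint angles; "dq": joint speeds; "tau": joint torques, N m; "tool_pos": TCP position; "tool_rot": TCP orientation; "wrist_force": force on the tool from outside, world axes, zero at the start; "ft_torque": the same for the moment, N m; "gripper_width": finger opening in m; "grip_force": force on a finger pad.
Only numpy, scipy, OpenCV 4.12 (cv2) and the standard library are available. Lean on these libraries where they do the work, as an engineer would, in place of code of your own. Each camera call takes 0.05 s, during which the arm holds its last target. There are 200 camera calls.

## Working session

There is one attempt and no reset: what is moved stays moved. The work goes in short steps, Python scripts to look and compute and a tool call to move; the robot and the scene stay as the last step left them, time stands still between calls to the robot, and variables do not carry over. Pictures are saved under pics/ and viewed, at most 10 in all, crops included, and the job is handed in when it is done.

Besides the shell and the picture viewer there is one more tool, called after "Request:" as a command line: name --argument value ..., lists and objects as JSON in quotes. step_arm: Moves the arm, as the interface text tells. Its arguments: {"type":"object","properties":{"motion":{"type":"string"}},"required":["motion"]}

```bash
mkdir -p pics
cat > h.py <<'E'
from station import *
import numpy as np, cv2
def snap(n):
    im,d=camera(n); m=camera_model(n); return im,d,np.array(m["K"]),np.array(m["T"])
def ray(K,T,u,v,z):
    d=T[:3,:3]@np.linalg.inv(K)@np.array([u,v,1.]); o=T[:3,3]
    return o+d*(z-o[2])/d[2]
def cloud(d,K,T):
    v,u=np.mgrid[:d.shape[0],:d.shape[1]]
    p=np.stack([(u-K[0,2])/K[0,0]*d,(v-K[1,2])/K[1,1]*d,d],-1)
    return p@T[:3,:3].T+T[:3,3]
E
python3 - <<'E'
from h import *
for n in("top","side"):
    im,d,K,T=snap(n); cv2.imwrite(f"pics/{n}0.png",im[...,::-1]); np.savez(f"{n}0.npz",im=im,d=d,K=K,T=T); print(n,T.round(3).tolist(),K[0,0])
o=get_obs(); print(o["time_s"],o["tool_rot"],o["gripper_width"],o["wrist_force"])
E
```

```text
top [[-0.018, -0.994, 0.103, 0.425], [-1.0, 0.021, 0.023, -0.017], [-0.025, -0.103, -0.994, 1.01], [0.0, 0.0, 0.0, 1.0]] 375.94259298784607
side [[-0.077, -0.419, 0.905, -0.798], [-0.997, 0.036, -0.069, 0.108], [-0.003, -0.907, -0.421, 0.712], [0.0, 0.0, 0.0, 1.0]] 512.8157841178864
0.1 [[ 9.50548450e-01  3.10576230e-01 -2.22258950e-04]
 [ 3.10576240e-01 -9.50547515e-01  1.34947706e-03]
 [ 2.07847807e-04 -1.35177168e-03 -9.99999065e-01]] 0.08516113452850829 [-0.64545553  0.06770165  0.81718793]
```

View pics/top0.png

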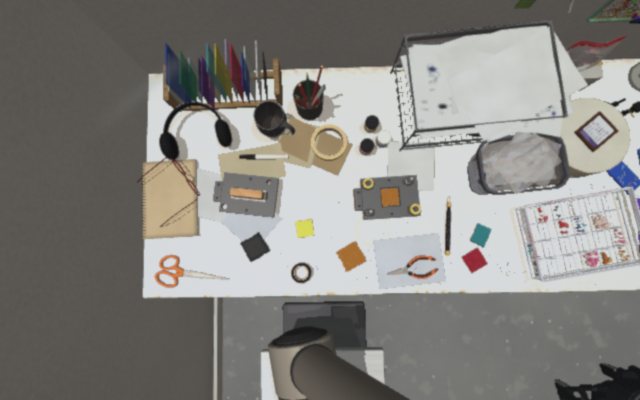

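View pics/side0.png

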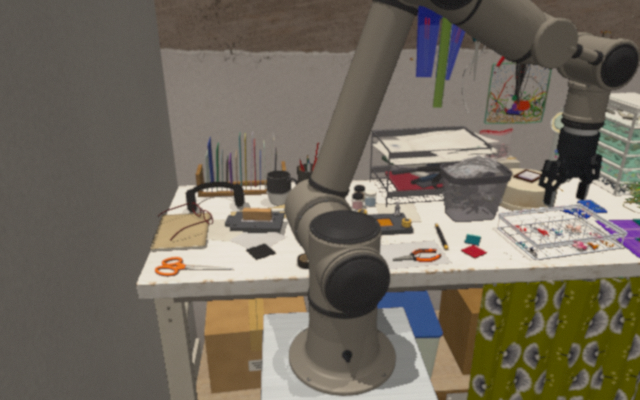

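The top view shows the lower half at about (390,197), with an amber tile in its pocket and brass nuts at about (368,183) and (414,210). The upper half is at (247,194), with its beech grip on top. Amber tiles at (390,197) and (351,256) are both allowed by colour, and the one in the pocket is the smaller. Black (256,246) and yellow (305,228) are ruled out. I'll check this in one enlarged crop.

Run:
```python
from h import *
z=np.load("top0.npz"); im=z["im"][...,::-1]
a=cv2.resize(im[165:228,345:435],None,fx=6,fy=6,interpolation=cv2.INTER_CUBIC)
b=cv2.resize(im[165:228,205:295],None,fx=6,fy=6,interpolation=cv2.INTER_CUBIC)
c=np.vstack([a,b]); c=cv2.resize(c,None,fx=.78,fy=.78); cv2.imwrite("pics/crop.png",c); print(c.shape)
P=cloud(z["d"],z["K"],z["T"])
for (u,v) in [(390,197),(247,194),(368,183),(414,210),(380,205),(300,200)]: print(u,v,P[v,u].round(4))
```

```text
(590, 421, 3)
390 197 [ 0.5446 -0.1893  0.0147]
247 194 [0.5535 0.1807 0.0694]
368 183 [ 0.5794 -0.1293  0.04  ]
414 210 [ 0.5067 -0.2455  0.038 ]
380 205 [ 0.5237 -0.1619  0.0155]
300 200 [5.434e-01 5.100e-02 1.000e-04]
```

View pics/crop.png

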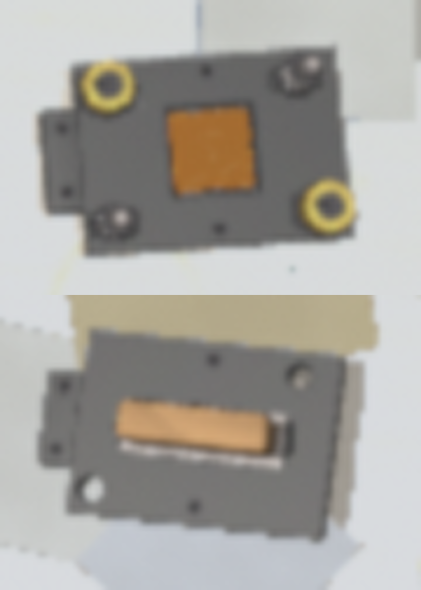

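The crop confirms it. The smaller amber tile sits in the lower half's pocket, and both noses point left (+y). The nuts are at crop (108,85) and (328,205), with dowels at the other corners. The upper half's bores are at crop (300,375) and (90,490), which is the matching way round. Next I'll measure poses and heights from both views.

```bash
cat > m.py <<'E'
from h import *
def get(n,f=None):
    if f: z=np.load(f"{n}{f}.npz"); return z["im"],z["d"],z["K"],z["T"]
    return snap(n)
def blobs(mask,amin=15):
    n,l,s,c=cv2.connectedComponentsWithStats(mask.astype(np.uint8))
    return [(s[i,4],c[i],l==i) for i in range(1,n) if s[i,4]>=amin]
def tri(A,B):
    # A,B: (K,T,u,v)
    M=np.zeros((3,3));b=np.zeros(3);L=[]
    for K,T,u,v in(A,B):
        d=T[:3,:3]@np.linalg.inv(K)@np.array([u,v,1.]);d/=np.linalg.norm(d);o=T[:3,3]
        Q=np.eye(3)-np.outer(d,d);M+=Q;b+=Q@o;L.append((Q,o))
    p=np.linalg.solve(M,b);return p,[np.linalg.norm(Q@(p-o)) for Q,o in L]
E
python3 - <<'E'
from m import *
for n,box in(("top",(340,440,165,230)),("side",(360,430,195,240))):
    im,d,K,T=get(n,0); hsv=cv2.cvtColor(im,cv2.COLOR_RGB2HSV).astype(int); P=cloud(d,K,T)
    H,S,V=hsv[...,0],hsv[...,1],hsv[...,2]
    roi=np.zeros(d.shape,bool);roi[box[2]:box[3],box[0]:box[1]]=1
    br=roi&(H>=18)&(H<32)&(S>90)
    for a,c,m in blobs(br,5): print(n,"brass",a,c.round(2),[ray(K,T,*c,z).round(4).tolist() for z in(.0365,)],np.median(P[m],0).round(4), H[m].mean(),V[m].max())
    ti=roi&(H<18)&(S>120)
    for a,c,m in blobs(ti,20): print(n,"tile",a,c.round(2),ray(K,T,*c,.015).round(4),np.median(P[m],0).round(4))
im,d,K,T=get("top",0);P=cloud(d,K,T);hsv=cv2.cvtColor(im,cv2.COLOR_RGB2HSV).astype(int);H,S,V=hsv[...,0],hsv[...,1],hsv[...,2]
for nm,box,z0,z1 in(("lower",(345,435,165,228),.016,None),("upper",(205,295,165,228),.032,None)):
    roi=np.zeros(d.shape,bool);roi[box[2]:box[3],box[0]:box[1]]=1
    g=roi&(S<40)&(V<150)
    m=max(blobs(g),key=lambda b:b[0])[2]
    m2=m&(np.abs(P[...,2]-z0)<.006)
    print(nm,m.sum(),m2.sum(),np.median(P[m2],0),P[m2][:,2].std())
    for mm in(m,m2):
        c=max(cv2.findContours(mm.astype(np.uint8),0,1)[0],key=cv2.contourArea)[:,0]
        q=np.array([ray(K,T,*p,z0)[:2] for p in c])*1000
        print(np.round(cv2.minAreaRect(q.astype(np.float32)),1) if 0 else cv2.minAreaRect(q.astype(np.float32)))
roi=np.zeros(d.shape,bool);roi[165:228,205:295]=1
w=roi&(H<22)&(S>60)&(P[...,2]>.055)
for a,c,m in blobs(w):
    q=np.array([ray(K,T,*p,.066)[:2] for p in np.argwhere(m)[:,::-1]])*1000
    print("grip",a,c,ray(K,T,*c,.066),np.median(P[m],0),cv2.minAreaRect(q.astype(np.float32)))
im,d,K,T=get("side",0);P=cloud(d,K,T);hsv=cv2.cvtColor(im,cv2.COLOR_RGB2HSV).astype(int);H,S,V=hsv[...,0],hsv[...,1],hsv[...,2]
roi=np.zeros(d.shape,bool);roi[200:235,220:290]=1
for a,c,m in blobs(roi&(H<22)&(S>80)&(P[...,2]>.04)): print("side grip",a,c,np.median(P[m],0),P[m][:,2].max())
E
```

```text
top brass 70 [367.4  183.67] [[0.5783, -0.1281, 0.0365]] [ 0.5774 -0.1271  0.0377] 23.957142857142856 198
top brass 71 [413.99 209.06] [[0.5093, -0.2459, 0.0365]] [ 0.5092 -0.2436  0.0379] 23.760563380281692 199
top tile 287 [389.67 196.49] [ 0.5459 -0.1884  0.015 ] [ 0.5468 -0.1888  0.0146]
side brass 14 [364.57 211.43] [[0.5753, -0.134, 0.0365]] [ 0.5722 -0.1327  0.0396] 19.5 199
side brass 74 [406.   222.81] [[0.4912, -0.2408, 0.0365]] [ 0.5018 -0.2426  0.0313] 19.72972972972973 212
side tile 95 [384.58 221.73] [ 0.5445 -0.19    0.015 ] [ 0.5424 -0.1904  0.0153]
lower 1940 1797 [ 0.54313018 -0.17877184  0.01704912] 0.001876775033048414
((544.4464721679688, -177.84622192382812), (110.44864654541016, 172.1502685546875), 2.67729115486145)
((544.69970703125, -178.21539306640625), (109.63867950439453, 171.59471130371094), 2.836717128753662)
upper 2003 1913 [0.55734395 0.18848423 0.03316091] 0.001827198456116507
((558.910400390625, 192.96299743652344), (170.48809814453125, 106.09214782714844), 82.52143096923828)
((559.2693481445312, 194.57318115234375), (167.20233154296875, 105.80284881591797), 82.51948547363281)
grip 290 [245.86551724 192.66551724] [0.55741196 0.18427639 0.066     ] [0.55698442 0.18365074 0.06652653] ((557.4642333984375, 184.07669067382812), (84.28685760498047, 22.70421600341797), 83.0053482055664)
side grip 306 [256.85620915 213.17647059] [0.54902337 0.18630072 0.05727716] 0.7118150997883231
```

Request:
step_arm --motion "25.5 -11.1 6.5 0 0 0 50;25.5 -11.1 6.5 0 0 0 50;25.5 -11.1 6.5 0 0 0 50;25.5 -11.1 6.5 0 0 0 50;25.5 -11.1 6.5 0 0 0 50;25.5 -11.1 6.5 0 0 0 50;25.5 -11.1 6.5 0 0 0 50;25.5 -11.1 6.5 0 0 0 50;25.5 -11.1 6.5 0 0 0 50;25.5 -11.1 6.5 0 0 0 50"

```text
time_s: 1.13
tool_pos: [0.3719, -0.3133, 0.1661]
tool_rot: [[0.951, 0.31, 0.0], [0.31, -0.951, -0.0], [0.0, 0.0, -1.0]]
wrist_force: [-0.3, -0.3, 0.3]
gripper_width: 0.0495
grip_force: 0.0
```

Request:
step_arm --motion "25.5 -11.1 6.5 0 0 0 50;25.5 -11.1 6.5 0 0 0 50;25.5 -11.1 6.5 0 0 0 50;25.5 -11.1 6.5 0 0 0 50;25.5 -11.1 6.5 0 0 0 50;25.5 -11.1 6.5 0 0 0 50;25.5 -11.1 6.5 0 0 0 50;25.5 -11.1 6.5 0 0 0 50;25.5 -11.1 6.5 0 0 0 50;25.5 -11.1 6.5 0 0 0 50"

```text
time_s: 1.97
tool_pos: [0.5798, -0.1285, 0.1008]
tool_rot: [[0.951, 0.311, -0.0], [0.311, -0.951, -0.0], [-0.0, -0.0, -1.0]]
wrist_force: [0.6, -0.9, 0.9]
gripper_width: 0.0501
grip_force: 0.0
```

```bash
cat > t.py <<'E'
from h import *
import sys
def go(x,y,z,h=None):
    o=get_obs();R=np.array(o["tool_rot"]);p=np.array(o["tool_pos"])
    hd=np.degrees(np.arctan2(R[1,0],R[0,0]))
    print("t",o["time_s"],"pos",(p*1000).round(1),"head",hd.round(2),"F",np.round(o["wrist_force"],1),"w",round(o["gripper_width"]*1000,1),"grip",o["grip_force"],"j",np.round(o["joint_pos"],0),"zax",R[:,2].round(4))
    print("tool shift",(R.T@(np.array([x,y,z])-p*1000)).round(1), "turn z (deg, +cw)", None if h is None else round((hd-h+180)%360-180,2))
if __name__=="__main__": go(*map(float,sys.argv[1:]))
E
python3 t.py 579.2 -128.3 20
```

```text
t 1.9667 pos [ 579.8 -128.5  100.8] head 18.1 F [ 0.6 -0.9  0.9] w 50.1 grip 0.0 j [-20.  34.  86.  -0.  60.  52.] zax [-2.e-04 -0.e+00 -1.e+00]
tool shift [-0.5 -0.4 80.8] turn z (deg, +cw) None
```

Request:
step_arm --motion "-0.5 -0.4 16 0 0 0 50;0 0 16 0 0 0 50;0 0 16 0 0 0 50;0 0 12 0 0 0 50;0 0 10 0 0 0 50;0 0 5 0 0 0 50;0 0 4 0 0 0 50;0 0 0 0 0 0 50"

```text
time_s: 2.63
tool_pos: [0.5781, -0.1295, 0.0219]
tool_rot: [[0.951, 0.31, -0.001], [0.31, -0.951, 0.0], [-0.0, -0.0, -1.0]]
wrist_force: [-0.2, -0.2, 0.1]
gripper_width: 0.05
grip_force: 0.0
```

Request:
step_arm --motion "0 0 0 0 0 0 22;0 0 0 0 0 0 22;0 0 0 0 0 0 22;0 0 0 0 0 0 22;0 0 0 0 0 0 22;0 0 0 0 0 0 22"

```text
time_s: 3.13
tool_pos: [0.5791, -0.1304, 0.0235]
tool_rot: [[0.951, 0.31, 0.002], [0.31, -0.951, -0.002], [0.002, 0.002, -1.0]]
wrist_force: [-1.8, -4.8, 5.6]
gripper_width: 0.0247
grip_force: 59.0
```

```bash
python3 - <<'E'
from h import *
a=snap("top")[0][130:240,320:450,::-1]; b=snap("side")[0][150:260,330:460,::-1]
cv2.imwrite("pics/c1.png",cv2.resize(np.hstack([a,b]),None,fx=3,fy=3,interpolation=cv2.INTER_CUBIC))
E
python3 t.py 579.2 -128.3 20
```

```text
t 3.2333 pos [ 579.1 -130.4   23.5] head 18.09 F [-0.6 -4.7  6.9] w 24.9 grip 58.95185351371765 j [-20.  40.  90.  -0.  51.  52.] zax [ 0.0024 -0.0018 -1.    ]
tool shift [ 0.7 -2.   3.5] turn z (deg, +cw) None
```

View pics/c1.png

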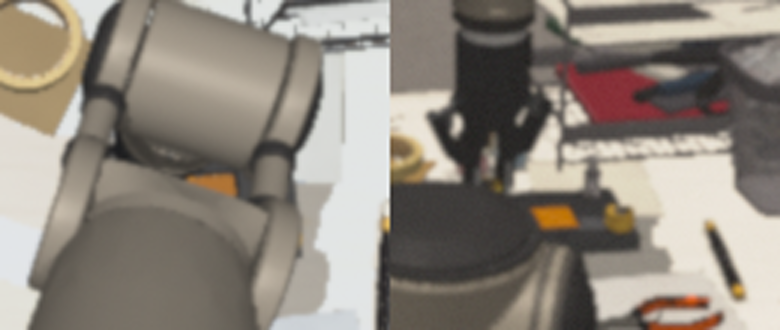

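Request:
step_arm --motion "0 0 0.15 0 0 7 22;0 0 0.15 0 0 7 22;0 0 0.15 0 0 7 22;0 0 0.15 0 0 7 22;0 0 0.15 0 0 7 22"

```text
time_s: 3.65
tool_pos: [0.5791, -0.1296, 0.022]
tool_rot: [[0.955, -0.297, 0.002], [-0.297, -0.955, -0.001], [0.002, -0.0, -1.0]]
wrist_force: [1.5, -1.9, -0.0]
gripper_width: 0.0248
grip_force: 58.8
```

Request:
step_arm --motion "0 0 0.15 0 0 7 22;0 0 0.15 0 0 7 22;0 0 0.15 0 0 7 22;0 0 0.15 0 0 7 22;0 0 0.15 0 0 7 22"

```text
time_s: 4.07
tool_pos: [0.5795, -0.1288, 0.0206]
tool_rot: [[0.612, -0.791, 0.003], [-0.791, -0.612, 0.0], [0.001, -0.002, -1.0]]
wrist_force: [6.4, 0.5, -6.4]
gripper_width: 0.0247
grip_force: 59.2
```

```bash
python3 t.py 579.2 -128.3 20; python3 -c "
from h import *
print(get_obs()['ft_torque'])"
```

```text
t 4.0667 pos [ 579.5 -128.8   20.6] head -52.26 F [ 6.4  0.5 -6.4] w 24.7 grip 59.1775506734848 j [-20.  40.  90.   0.  50. 122.] zax [ 2.7e-03  4.0e-04 -1.0e+00]
tool shift [-0.6 -0.1  0.6] turn z (deg, +cw) None
[ 0.2360113  -1.00870679  0.10634586]
```

Request:
step_arm --motion "0 0 0.15 0 0 5 22;0 0 0.1 0 0 5 22;0 0 0.1 0 0 5 22;0 0 0 0 0 5 22;0 0 0 0 0 5 22"

```text
time_s: 4.48
tool_pos: [0.5793, -0.1258, 0.0202]
tool_rot: [[0.223, -0.975, 0.002], [-0.975, -0.223, 0.005], [-0.004, -0.003, -1.0]]
wrist_force: [8.1, 24.8, -0.5]
gripper_width: 0.0249
grip_force: 59.8
```

```bash
python3 t.py 579.2 -128.3 20; python3 -c "
from h import *
print(get_obs()['ft_torque'])"
```

```text
t 4.4833 pos [ 579.3 -125.8   20.2] head -77.1 F [ 8.1 24.8 -0.5] w 24.9 grip 59.755210876464844 j [-20.  40.  90.   0.  50. 147.] zax [ 0.0016  0.0046 -1.    ]
tool shift [2.4 0.7 0.1] turn z (deg, +cw) None
[ 4.08546327 -1.34893367  0.54617292]
```

Request:
step_arm --motion "0 0 0 0 0 0 50;0 0 0 0 0 0 50;0 0 0 0 0 0 50;0 0 -15 0 0 0 50;0 0 -25 0 0 0 50;0 0 -30 0 0 0 50;0 0 0 0 0 -7 50;0 0 0 0 0 -7 50;0 0 0 0 0 -7 50;0 0 0 0 0 -7 50"

```text
time_s: 5.32
tool_pos: [0.5781, -0.1297, 0.0907]
tool_rot: [[0.662, -0.75, 0.0], [-0.75, -0.662, -0.0], [0.0, 0.0, -1.0]]
wrist_force: [-0.5, 0.1, -0.3]
gripper_width: 0.0501
grip_force: 0.0
```

Request:
step_arm --motion "0 0 0 0 0 -7 50;0 0 0 0 0 -7 50;0 0 0 0 0 -7 50;0 0 0 0 0 -7 50;0 0 0 0 0 -7 50;0 0 0 0 0 -7 50;0 0 0 0 0 -7 50;0 0 0 0 0 -7 50;0 0 0 0 0 -7 50;0 0 0 0 0 -4 50"

```text
time_s: 6.15
tool_pos: [0.578, -0.1297, 0.0904]
tool_rot: [[0.949, 0.316, -0.0], [0.316, -0.949, 0.0], [-0.0, -0.0, -1.0]]
wrist_force: [0.1, 0.2, 0.1]
gripper_width: 0.0501
grip_force: 0.0
```

```bash
python3 t.py 509.3 -248.5 22 18.1
```

```text
t 6.15 pos [ 578.  -129.7   90.4] head 18.45 F [0.1 0.2 0.1] w 50.1 grip 0.0 j [-20.  35.  87.  -0.  59.  51.] zax [-4.e-04  1.e-04 -1.e+00]
tool shift [-102.8   91.    68.4] turn z (deg, +cw) 0.35
```

Request:
step_arm --motion "-17.1 15.2 0 0 0 0 50;-17.1 15.2 0 0 0 0 50;-17.1 15.2 0 0 0 0 50;-17.1 15.2 0 0 0 0 50;-17.1 15.2 0 0 0 0 50;-17.3 15 0 0 0 0 50;0 0 15 0 0 0 50;0 0 20 0 0 0 50;0 0 15 0 0 0 50;0 0 10 0 0 0 50"

```text
time_s: 6.98
tool_pos: [0.5079, -0.2479, 0.029]
tool_rot: [[0.951, 0.31, -0.002], [0.31, -0.951, 0.001], [-0.001, -0.002, -1.0]]
wrist_force: [-0.2, 0.4, -0.1]
gripper_width: 0.0501
grip_force: 0.0
```

Request:
step_arm --motion "0 0 5 0 0 0 50;0 0 3.4 0 0 0 50;0 0 0 0 0 0 50;0 0 0 0 0 0 22;0 0 0 0 0 0 22;0 0 0 0 0 0 22;0 0 0 0 0 0 22;0 0 0 0 0 0 22;0 0 0 0 0 0 22"

```text
time_s: 7.73
tool_pos: [0.51, -0.2496, 0.0235]
tool_rot: [[0.951, 0.311, 0.003], [0.311, -0.951, -0.003], [0.002, 0.004, -1.0]]
wrist_force: [-0.9, -5.7, 2.1]
gripper_width: 0.0251
grip_force: 58.9
```

Gripped the same way as nut 1, so I'll turn this one.

Request:
step_arm --motion "0 0 0.15 0 0 7 22;0 0 0.15 0 0 7 22;0 0 0.15 0 0 7 22;0 0 0.15 0 0 7 22;0 0 0.15 0 0 7 22;0 0 0.15 0 0 7 22;0 0 0.15 0 0 7 22;0 0 0.15 0 0 7 22"

```text
time_s: 8.4
tool_pos: [0.51, -0.2493, 0.0213]
tool_rot: [[0.785, -0.619, 0.003], [-0.619, -0.785, -0.003], [0.004, 0.0, -1.0]]
wrist_force: [3.6, -6.0, -8.3]
gripper_width: 0.0247
grip_force: 59.3
```

Request:
step_arm --motion "0 0 0.15 0 0 7 22;0 0 0.15 0 0 7 22;0 0 0.15 0 0 5 22;0 0 0.1 0 0 5 22;0 0 0 0 0 5 22;0 0 0 0 0 5 22;0 0 0 0 0 5 22"

```text
time_s: 8.98
tool_pos: [0.5091, -0.2453, 0.0203]
tool_rot: [[0.223, -0.975, -0.0], [-0.975, -0.223, 0.004], [-0.004, -0.0, -1.0]]
wrist_force: [4.8, 19.6, 0.5]
gripper_width: 0.0251
grip_force: 60.2
```

```bash
python3 t.py 509.3 -249 22 18.1;python3 -c "
from h import *
print(get_obs()['ft_torque'])"
```

```text
t 8.9833 pos [ 509.1 -245.3   20.3] head -77.1 F [ 4.8 19.6  0.5] w 25.1 grip 60.23924767971039 j [-34.  38.  94.   0.  48. 133.] zax [-4.0e-04  3.6e-03 -1.0e+00]
tool shift [ 3.7  0.6 -1.7] turn z (deg, +cw) -95.2
[ 3.25041271 -0.88206809  0.52977796]
```

Request:
step_arm --motion "0 0 0 0 0 0 60;0 0 0 0 0 0 60;0 0 0 0 0 0 60;0 0 -15 0 0 0 60;0 0 -30 0 0 0 60;0 0 -35 0 0 0 60;0 0 -30 0 0 -7 60;0 0 0 0 0 -7 60;0 0 0 0 0 -7 60;0 0 0 0 0 -7 60"

```text
time_s: 9.82
tool_pos: [0.5091, -0.2484, 0.1316]
tool_rot: [[0.662, -0.749, 0.002], [-0.749, -0.662, -0.002], [0.002, -0.0, -1.0]]
wrist_force: [-0.2, -0.6, 0.4]
gripper_width: 0.0601
grip_force: 0.0
```

Request:
step_arm --motion "0 0 0 0 0 -7 60;0 0 0 0 0 -7 60;0 0 0 0 0 -7 60;0 0 0 0 0 -7 60;0 0 0 0 0 -7 60;0 0 0 0 0 -7 60;0 0 0 0 0 -7 60;0 0 0 0 0 -7 60;0 0 0 0 0 -7 60;0 0 0 0 0 -7 60"

```text
time_s: 10.65
tool_pos: [0.5088, -0.2482, 0.1307]
tool_rot: [[0.931, 0.366, 0.0], [0.366, -0.931, -0.001], [0.0, 0.001, -1.0]]
wrist_force: [-0.9, 0.4, -0.8]
gripper_width: 0.0599
grip_force: 0.0
```

Request:
step_arm --motion "0 0 0 0 0 -7 60;0 0 0 0 0 -7 60;0 0 0 0 0 -7 60;0 0 0 0 0 -7 60;0 0 0 0 0 -7 60;0 0 0 0 0 -7 60;0 0 0 0 0 -7 60;0 0 0 0 0 -7 60;0 0 0 0 0 -6 60"

```text
time_s: 11.4
tool_pos: [0.5088, -0.2482, 0.1307]
tool_rot: [[0.114, 0.993, 0.0], [0.993, -0.114, -0.001], [-0.001, 0.001, -1.0]]
wrist_force: [0.4, -0.7, -0.0]
gripper_width: 0.0601
grip_force: 0.0
```

```bash
python3 t.py 557.5 184 130 82.8
```

```text
t 11.4 pos [ 508.8 -248.2  130.7] head 83.46 F [ 0.4 -0.7 -0. ] w 60.1 grip 0.0 j [-34.  29.  89.  -0.  62. -27.] zax [ 5.e-04 -6.e-04 -1.e+00]
tool shift [ 4.35e+02 -8.00e-01  4.00e-01] turn z (deg, +cw) 0.66
```

Request:
step_arm --motion "27.2 0 0 0 0 0 60;27.2 0 0 0 0 0 60;27.2 0 0 0 0 0 60;27.2 0 0 0 0 0 60;27.2 0 0 0 0 0 60;27.2 0 0 0 0 0 60;27.2 0 0 0 0 0 60;27.2 0 0 0 0 0 60"

```text
time_s: 12.07
tool_pos: [0.5352, -0.0309, 0.1307]
tool_rot: [[0.12, 0.993, 0.001], [0.993, -0.12, -0.0], [-0.0, 0.001, -1.0]]
wrist_force: [0.2, 0.7, -0.5]
gripper_width: 0.0599
grip_force: 0.0
```

Request:
step_arm --motion "27.2 0 0 0 0 0 60;27.2 0 0 0 0 0 60;27.2 0 0 0 0 0 60;27.2 0 0 0 0 0 60;27.2 0 0 0 0 0 60;27.2 0 0 0 0 0 60;27.2 0 0 0 0 0 60;27.2 0 0 0 0 0 60;0 0 0 0 0 0 60;0 0 0 0 0 0 60"

```text
time_s: 12.9
tool_pos: [0.5611, 0.1852, 0.1304]
tool_rot: [[0.117, 0.993, 0.0], [0.993, -0.117, -0.0], [-0.0, 0.0, -1.0]]
wrist_force: [0.3, -1.0, 0.6]
gripper_width: 0.0599
grip_force: 0.0
```

```bash
python3 t.py 557.5 184 38 82.8
python3 - <<'E'
from m import *
for n,box in(("top",(340,440,165,230)),("side",(360,430,195,240))):
  for f in(0,None):
    im,d,K,T=get(n,f); hsv=cv2.cvtColor(im,cv2.COLOR_RGB2HSV).astype(int); P=cloud(d,K,T)
    H,S,V=hsv[...,0],hsv[...,1],hsv[...,2]
    roi=np.zeros(d.shape,bool);roi[box[2]:box[3],box[0]:box[1]]=1
    br=roi&(H>=18)&(H<32)&(S>90)
    for a,c,m in blobs(br,5): print(n,f,"brass",a,c.round(2),ray(K,T,*c,.0335).round(4),np.median(P[m],0).round(4))
E
```

```text
t 12.9 pos [561.1 185.2 130.4] head 83.26 F [ 0.3 -1.   0.6] w 59.9 grip 0.0 j [11. 32. 85. -0. 64. 18.] zax [ 4.e-04 -3.e-04 -1.e+00]
tool shift [-1.6 -3.5 92.4] turn z (deg, +cw) 0.46
top 0 brass 71 [367.37 183.58] [ 0.579  -0.1284  0.0335] [ 0.5779 -0.1274  0.034 ]
top 0 brass 73 [413.79 209.07] [ 0.5095 -0.2461  0.0335] [ 0.5094 -0.2443  0.0339]
top None brass 71 [367.37 183.58] [ 0.579  -0.1284  0.0335] [ 0.5782 -0.1279  0.0337]
top None brass 73 [413.79 209.07] [ 0.5095 -0.2461  0.0335] [ 0.5092 -0.2448  0.034 ]
side 0 brass 9 [364.67 212.  ] [ 0.5775 -0.1348  0.0335] [ 0.576  -0.1306  0.0358]
side 0 brass 75 [405.71 223.77] [ 0.4911 -0.2401  0.0335] [ 0.5014 -0.2424  0.0278]
side None brass 9 [364.67 212.  ] [ 0.5775 -0.1348  0.0335] [ 0.5721 -0.13    0.0361]
side None brass 74 [405.77 223.8 ] [ 0.4909 -0.2403  0.0335] [ 0.5009 -0.2429  0.028 ]
```

Request:
step_arm --motion "-2.7 -3.8 15 0 0 0.5 60;0 0 25 0 0 0 60;0 0 25 0 0 0 60;0 0 15 0 0 0 60;0 0 8 0 0 0 60;0 0 4.4 0 0 0 60;0 0 0 0 0 0 60;0 0 0 0 0 0 60"

```text
time_s: 13.77
tool_pos: [0.5577, 0.1817, 0.0387]
tool_rot: [[0.129, 0.992, 0.001], [0.992, -0.129, 0.0], [0.0, 0.001, -1.0]]
wrist_force: [-0.7, 0.7, 0.3]
gripper_width: 0.0602
grip_force: 0.0
```

Request:
step_arm --motion "0 0 0 0 0 0 15;0 0 0 0 0 0 15;0 0 0 0 0 0 15;0 0 0 0 0 0 15;0 0 0 0 0 0 15;0 0 0 0 0 0 15;0 0 0 0 0 0 15"

```text
time_s: 14.35
tool_pos: [0.5576, 0.1821, 0.0387]
tool_rot: [[0.129, 0.992, 0.002], [0.992, -0.129, 0.0], [0.0, 0.002, -1.0]]
wrist_force: [0.9, -0.7, 6.3]
gripper_width: 0.0215
grip_force: 59.1
```

```bash
python3 t.py 557.5 184 38 82.8
```

```text
t 14.35 pos [557.6 182.1  38.7] head 82.6 F [ 0.9 -0.7  6.3] w 21.5 grip 59.148337841033936 j [11. 38. 90. -0. 52. 18.] zax [ 1.5e-03  2.0e-04 -1.0e+00]
tool shift [ 1.9 -0.4  0.7] turn z (deg, +cw) -0.2
```

Request:
step_arm --motion "0 0 -5 0 0 0 15;0 0 -10 0 0 0 15;0 0 -15 0 0 0 15;0 0 -20 0 0 0 15;0 0 -20 0 0 0 15;0 0 -20 0 0 0 15;0 0 -10 0 0 -3.2 15;0 0 0 0 0 -4 15;0 0 0 0 0 -3 15;0 0 0 0 0 0 15"

```text
time_s: 15.18
tool_pos: [0.5567, 0.1819, 0.1382]
tool_rot: [[-0.051, 0.999, -0.0], [0.999, 0.051, -0.0], [-0.0, -0.0, -1.0]]
wrist_force: [0.4, -0.4, -4.4]
gripper_width: 0.0213
grip_force: 59.3
```

```bash
python3 t.py 544.5 -190.4 128 92.85
python3 - <<'E'
from m import *
im,d,K,T=get("top"); P=cloud(d,K,T)
cv2.imwrite("pics/u1.png",cv2.resize(im[130:260,190:440,::-1],None,fx=3,fy=3,interpolation=cv2.INTER_CUBIC))
E
```

```text
t 15.1833 pos [556.7 181.9 138.2] head 92.9 F [ 0.4 -0.4 -4.4] w 21.3 grip 59.29155349731445 j [11. 31. 85. -0. 64.  8.] zax [-4.e-04 -2.e-04 -1.e+00]
tool shift [-371.2  -31.    10.3] turn z (deg, +cw) 0.05
```

View pics/u1.png

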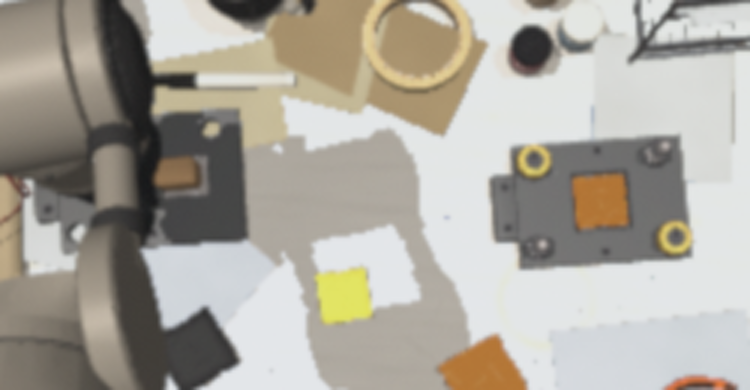

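Run:
```python
from m import *
from scipy import stats
im,d,K,T=get("top"); P=cloud(d,K,T)*1000
o=get_obs(); p=np.array(o["tool_pos"])*1000;R=np.array(o["tool_rot"])
# body axes: y=tool x, x=tool y
m=np.zeros(d.shape,bool);m[160:215,236:285]=1
hsv=cv2.cvtColor(im,cv2.COLOR_RGB2HSV).astype(int)
g=m&(np.abs(P[...,2]-131.5)<5)
print("plate z",np.median(P[g],0), "side faces", (m&(P[...,2]>100)&(P[...,2]<126)).sum())
q=(P[g]-p)@R[:,:2]   # cols: along tool x (body y), tool y (body x)
r=[]
for v in range(160,215):
    w=np.where(g[v])[0]
    if len(w)>10:
        e=ray(K,T,w.max()+.5,v,.1315)*1000-p; r.append((e@R[:,1],e@R[:,0],v))
r=np.array(r);k=(r[:,0]>-40)&(r[:,0]<40); print("right edge along body y rel TCP",np.median(r[k,1]),r[k,1].std(),np.polyfit(r[k,0],r[k,1],1))
t=[];b=[]
for u in range(244,256):
    w=np.where(g[:,u])[0]
    t.append((ray(K,T,u,w.min()-.5,.1315)*1000-p)@R[:,1]); b.append((ray(K,T,u,w.max()+.5,.1315)*1000-p)@R[:,1])
print("body x edges",np.median(t),np.median(b))
```

```text
plate z [548.82789492 141.48457042 132.45781409] side faces 35
right edge along body y rel TCP -70.57098491683624 0.7455695495315211 [ 1.26509253e-02 -7.04671583e+01]
body x edges 53.29447736909675 -53.829537366489504
```

Request:
step_arm --motion "-15 -1.3 0 0 0 0 15;-20 -1.7 0 0 0 0 15;-20 -1.7 0 0 0 0 15;-20 -1.7 0 0 0 0 15;-20 -1.7 0 0 0 0 15;-20 -1.7 0 0 0 0 15;-20 -1.7 0 0 0 0 15;-20 -1.7 0 0 0 0 15;-20 -1.7 0 0 0 0 15;-20 -1.7 0 0 0 0 15"

```text
time_s: 16.12
tool_pos: [0.5497, -0.0145, 0.1377]
tool_rot: [[-0.047, 0.999, -0.001], [0.999, 0.047, 0.0], [0.0, -0.001, -1.0]]
wrist_force: [0.5, 0.4, -3.8]
gripper_width: 0.0209
grip_force: 59.2
```

Request:
step_arm --motion "-20 -1.7 0 0 0 0 15;-20 -1.7 0 0 0 0 15;-20 -1.7 0 0 0 0 15;-20 -1.7 0 0 0 0 15;-20 -1.7 0 0 0 0 15;-20 -1.7 0 0 0 0 15;-20 -1.7 0 0 0 0 15;-20 -1.7 0 0 0 0 15;-16.2 -0.8 0 0 0 0 15;0 0 0 0 0 0 15"

```text
time_s: 16.95
tool_pos: [0.544, -0.1934, 0.1377]
tool_rot: [[-0.044, 0.999, 0.0], [0.999, 0.044, -0.001], [-0.001, -0.0, -1.0]]
wrist_force: [-0.7, 0.6, -3.6]
gripper_width: 0.0209
grip_force: 59.2
```

```bash
python3 - <<'E'
from m import *
a=snap("top")[0][140:240,320:450,::-1]; b=snap("side")[0][140:240,330:460,::-1]
cv2.imwrite("pics/c2.png",cv2.resize(np.hstack([a,b]),None,fx=3,fy=3,interpolation=cv2.INTER_CUBIC))
E
python3 t.py 544.5 -190.4 128 92.85
```

```text
t 17.05 pos [ 543.9 -190.5  137.6] head 92.65 F [ 0.7  0.  -4.2] w 21.3 grip 59.21941637992859 j [-27.  30.  87.   0.  64. -30.] zax [-8.e-04  6.e-04 -1.e+00]
tool shift [0.1 0.6 9.6] turn z (deg, +cw) -0.2
```

View pics/c2.png

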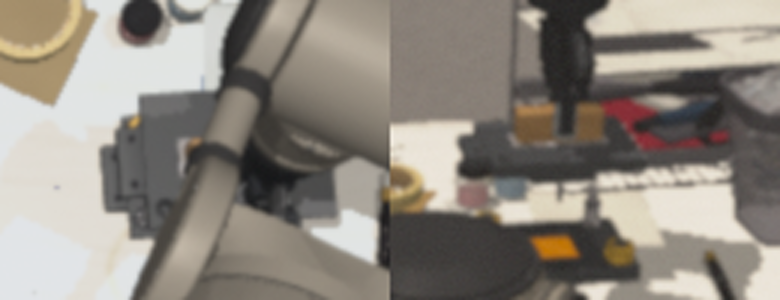

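The top crop shows the upper half's nose end at (115,180), over the lower half's nose at the left. The side crop shows it held level by the grip at (560,120), above dowel 2 at (593,205). Lowering now.

Request:
step_arm --motion "0 0.6 10 0 0 -0.2 15;0 0 15 0 0 0 15;0 0 12 0 0 0 15;0 0 8 0 0 0 15;0 0 4 0 0 0 15;0 0 0 0 0 0 15;0 0 0 0 0 0 15"

```text
time_s: 17.63
tool_pos: [0.5451, -0.19, 0.089]
tool_rot: [[-0.053, 0.999, 0.0], [0.999, 0.053, -0.0], [-0.0, 0.0, -1.0]]
wrist_force: [-0.8, 0.3, -2.7]
gripper_width: 0.0211
grip_force: 59.2
```

Request:
step_arm --motion "0 0 2 0 0 0 15;0 0 2 0 0 0 15;0 0 2 0 0 0 15;0 0 2 0 0 0 15;0 0 0 0 0 0 15;0 0 0 0 0 0 15"

```text
time_s: 18.13
tool_pos: [0.5447, -0.1903, 0.0808]
tool_rot: [[-0.052, 0.999, -0.0], [0.999, 0.052, -0.0], [0.0, -0.0, -1.0]]
wrist_force: [-0.5, -0.6, -4.3]
gripper_width: 0.0209
grip_force: 59.2
```

Past the tips with no contact, so I'll continue.

Request:
step_arm --motion "0 0 2 0 0 0 15;0 0 2 0 0 0 15;0 0 2 0 0 0 15;0 0 2 0 0 0 15;0 0 0 0 0 0 15;0 0 0 0 0 0 15"

```text
time_s: 18.63
tool_pos: [0.545, -0.1906, 0.0728]
tool_rot: [[-0.052, 0.999, 0.0], [0.999, 0.052, -0.001], [-0.001, 0.0, -1.0]]
wrist_force: [1.5, -1.7, -5.3]
gripper_width: 0.0205
grip_force: 59.3
```

Request:
step_arm --motion "0 0 1.5 0 0 0 15;0 0 1.5 0 0 0 15;0 0 1.5 0 0 0 15;0 0 0 0 0 0 15;0 0 0 0 0 0 15"

```text
time_s: 19.05
tool_pos: [0.5452, -0.1908, 0.0685]
tool_rot: [[-0.052, 0.999, 0.001], [0.999, 0.052, -0.001], [-0.001, 0.001, -1.0]]
wrist_force: [2.1, -5.5, -4.3]
gripper_width: 0.0208
grip_force: 59.3
```

Request:
step_arm --motion "-0.7 0.3 1 0 0 0 15;0 0 2 0 0 0 15;0 0 2 0 0 0 15;0 0 0 0 0 0 15;0 0 0 0 0 0 15"

```text
time_s: 19.47
tool_pos: [0.5452, -0.1911, 0.0632]
tool_rot: [[-0.052, 0.999, 0.0], [0.999, 0.052, -0.0], [-0.0, 0.0, -1.0]]
wrist_force: [2.1, -5.6, -4.2]
gripper_width: 0.0209
grip_force: 59.2
```

```bash
python3 t.py 545 -191.5 54 92.85; python3 -c "
from h import *
print(get_obs()['ft_torque'])"
```

```text
t 19.4667 pos [ 545.2 -191.1   63.2] head 92.99 F [ 2.1 -5.6 -4.2] w 20.9 grip 59.223525524139404 j [-27.  35.  91.  -0.  54. -30.] zax [ 1.e-04 -3.e-04 -1.e+00]
tool shift [-0.4 -0.2  9.2] turn z (deg, +cw) 0.14
[-0.83790337 -0.27793569 -0.12366807]
```

Request:
step_arm --motion "-1 0.3 1 0 0 0 15;0 0 1 0 0 0 15;0 0 1 0 0 0 15;0 0 1 0 0 0 15;0 0 0 0 0 0 15;0 0 0 0 0 0 15"

```text
time_s: 19.97
tool_pos: [0.5453, -0.1914, 0.0595]
tool_rot: [[-0.052, 0.999, -0.001], [0.999, 0.052, 0.001], [0.001, -0.001, -1.0]]
wrist_force: [-0.7, 2.1, 2.5]
gripper_width: 0.021
grip_force: 60.1
```

Request:
step_arm --motion "0 0 1 0 0 0 15;0 0 1 0 0 0 15;0 0 1 0 0 0 15;0 0 1 0 0 0 15;0 0 0 0 0 0 15;0 0 0 0 0 0 15"

```text
time_s: 20.47
tool_pos: [0.5453, -0.1915, 0.0556]
tool_rot: [[-0.052, 0.999, -0.0], [0.999, 0.052, 0.001], [0.001, -0.0, -1.0]]
wrist_force: [-2.4, 3.8, 7.2]
gripper_width: 0.0211
grip_force: 60.7
```

Springs are compressing at about the expected rate, and about 1 mm is left. Now pressing it shut.

Request:
step_arm --motion "0 0 1 0 0 0 15;0 0 1 0 0 0 15;0 0 1 0 0 0 15;0 0 1 0 0 0 15;0 0 0 0 0 0 15;0 0 0 0 0 0 15"

```text
time_s: 20.97
tool_pos: [0.5454, -0.1914, 0.0547]
tool_rot: [[-0.053, 0.999, 0.001], [0.999, 0.053, -0.0], [-0.0, 0.001, -1.0]]
wrist_force: [-9.1, 7.4, 29.3]
gripper_width: 0.0212
grip_force: 63.8
```

```bash
python3 t.py 545 -191.5 54 92.85; python3 -c "
from h import *
print(get_obs()['ft_torque'])"
```

```text
t 20.9667 pos [ 545.4 -191.4   54.7] head 93.02 F [-9.1  7.4 29.3] w 21.2 grip 63.79309415817261 j [-27.  36.  91.   0.  53. -30.] zax [ 8.e-04 -2.e-04 -1.e+00]
tool shift [-0.1 -0.4  0.7] turn z (deg, +cw) 0.17
[ 1.2751062   1.94038695 -0.06602243]
```

Request:
step_arm --motion "0.4 -0.4 0.3 0 0 0 15;0 0 0 0 0 0 15;0 0 0 0 0 0 15;0 0 0 0 0 0 15;0 0 0 0 0 0 15;0 0 0 0 0 0 15"

```text
time_s: 21.47
tool_pos: [0.5454, -0.1914, 0.0547]
tool_rot: [[-0.053, 0.999, 0.002], [0.999, 0.053, -0.001], [-0.001, 0.002, -1.0]]
wrist_force: [-9.0, 7.0, 29.6]
gripper_width: 0.0211
grip_force: 63.9
```

```bash
python3 t.py 545 -191.5 54 92.85
python3 - <<'E'
from m import *
for n in("top","side"):
    im,d,K,T=snap(n);P=cloud(d,K,T)
    if n=="side": a=im
    # plate points in lower frame
    c,s=np.cos(np.radians(2.85)),np.sin(np.radians(2.85)); x=P[...,0]-.5445;y=P[...,1]+.1895
    X=c*x+s*y;Y=-s*x+c*y
    for nm,k in(("nose end",(abs(X)<.02)&(Y>.06)&(Y<.088)),("far end",(abs(X)<.045)&(Y<-.05)&(Y>-.07)),("left",(X<-.02)&(X>-.05)&(abs(Y)<.05)),("right",(X>.02)&(X<.05)&(abs(Y)<.05))):
        m=k&(abs(P[...,2]-.048)<.01); print(n,nm,m.sum(),np.median(P[m][:,2]).round(4) if m.sum() else None)
cv2.imwrite("pics/c3.png",cv2.resize(a[160:260,340:470,::-1],None,fx=4,fy=4,interpolation=cv2.INTER_CUBIC))
E
```

```text
t 21.4667 pos [ 545.4 -191.4   54.7] head 93.02 F [-9.   7.  29.6] w 21.1 grip 63.85381758213043 j [-27.  36.  91.  -0.  53. -30.] zax [ 0.0019 -0.001  -1.    ]
tool shift [-0.1 -0.4  0.7] turn z (deg, +cw) 0.17
top nose end 173 0.0492
top far end 58 0.049
top left 9 0.0502
top right 119 0.049
side nose end 8 0.0497
side far end 88 0.0493
side left 160 0.0492
side right 17 0.049
```

View pics/c3.png

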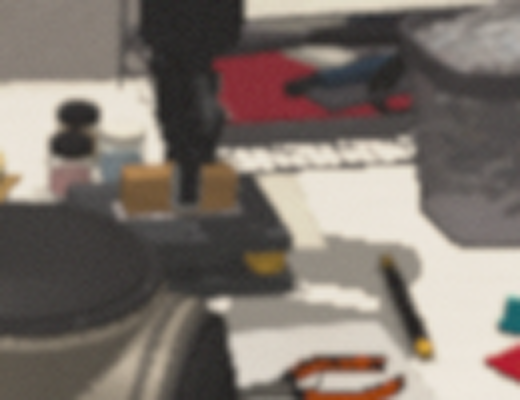

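The side crop shows the upper half flat on the lower: plate at about (190,230), nut below its corner at (267,262), grip held at (180,185). Depth puts the plate level all round at 49 mm. The earlier readings ran about 1 mm high, so that is 48 mm, which means shut.

```bash
python3 -c "
from station import *
print(finish_job())"
```

```text
the job is handed in; nothing more can be done
None
```

The job is handed in with the mould shut, still gripped and pressed at about 30 N on the wrist. Both stop nuts are home, and I kept clear of the tile and the bystanders. The hand-in gave no pass or fail result.

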